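Shift the test-source selector into its third slot

TASK

Set the test-source selector to its third slot, the far right one with the green pad: the lever stands somewhere in the left-hand lane of the H-shaped gate, so bring it to the cross slot, push it across to the right-hand lane and then push it fully forward, right to the end of the slot. Push the lever gently, only with the fingertips or the outside of the fingers, and never take the knob or stem between the fingers. Leave the battery cell, the tripod camera and the red clamp where they stand, and finish clear of the lever.

Things in the scene. Friction and masses are not known exactly. Their poses are not given: they have to be found in the camera images.
- selector: Blue selector box fixed to the shelf, 180 (x) x 150 (y) x 92 mm high, an aluminium gate plate with an H-shaped opening on top. Origin: centre of its underside; x points forward (away from the robot at yaw 0), y to its left, z up; the goal's forward and right are its own +x and -y. Two lanes along x, 33 mm apart, joined half-way by a cross slot along y
- gate (a point): Centre of the H, on the gate plate's top face, 92 mm above the shelf. The stem can change lanes only in the cross slot, with joint stick within about 0.09 rad of 0 (the tongues' rounded noses steer it in from up to about 0.13); fixed tongues part the lanes forward and rear of it
- slot3 (a point): Forward end of the right-hand lane in the gate plate, on its top face, beside the green pad with three white dots: the target. The other slot ends have black dots: 1 forward left, 2 rear left, 4 rear right
- cross (a joint): Sideways lean of the lever about the box's x axis; pivot 20 mm above the centre of the box's underside. rad: -0.25 = left-hand lane (+y), +0.25 = right-hand lane (-y), both end stops; forward or rear of the cross slot the tongues leave about 0.05 rad of play. No spring: friction holds it; about 2 N at the knob moves it. It carries the stick hinge
- stick (a joint): Fore-and-aft lean about the lever's own y axis, same pivot. rad: 0 = upright in the cross slot, +0.30 = fully forward (+x, end stop), -0.30 = fully back. No spring: friction holds it; about 2 N at the knob moves it. Knob centre in the box's frame, mm: x = 150 sin(stick), y = -150 cos(stick) sin(cross), z = 20 + 150 cos(stick) cos(cross)
- knob (a point): Centre of the red ball knob, 36 mm in diameter, on top of the lever, 150 mm from the pivot (170 mm above the shelf when upright). The black collar and the steel stem (12 mm diameter) run below it down through the gate plate, whose top is 92 mm above the shelf
- stem (a point): Point on the lever's stem axis 40 mm below the knob centre
- cell: Bystander: green prismatic battery cell standing loose, 28 x 75 x 98 mm with two 8 mm terminals on top, 0.55 kg; origin at the centre of its underside
- camera: Bystander: small silver camera with a black lens on a black three-legged stand, loose, about 132 mm tall, legs 55 mm out from the centre; origin at the centre under it
- clamp: Bystander: red insulated test clamp lying loose, about 100 x 14 x 23 mm; origin under its body, jaws along its +x
Not all that is in view belongs to the job. There is more than one size of the selector; the job needs the larger.

How it is judged (in metres and radians):
On the way, in this order (a step that is already met when the one before it is completed fails the run):
1. the lever has come across into the right-hand lane (value of joint cross above 0.19 rad), for 0.05 s.
2. the lever is pushed forward into the third slot (value of joint cross above 0.18 rad and value of joint stick above 0.26 rad), for 0.2 s.
At the end, for the whole second after the job is handed in: The lever rests in the forward end of the right-hand lane: cross above 0.18 rad and stick above 0.26 rad (end stop 0.30), not moving; the bystanders within 20 mm of where they stood (all of step 2 and velocity of joint stick between -0.05 and 0.05 rad/s and not (distance of cell from where it was at the start of the episode above 0.02 m) and not (distance of camera from where it was at the start of the episode above 0.02 m) and not (distance of clamp from where it was at the start of the episode above 0.02 m)); the robot touches nothing.
It fails at once if the knob or stem was taken between the fingers (their grasp point came within 20 mm of the knob centre or the stem point) (distance between the grasp point and knob below 0.02 m or distance between the grasp point and stem below 0.02 m).
It fails at once if the lever or its box was pushed harder than 25 N, or with something other than the fingers (contact force between the fingers and selector above 25 N or contact force between the arm and selector above 3 N).
It fails at once if the battery cell was moved more than 20 mm or lifted (distance of cell from where it was at the start of the episode above 0.02 m).
It fails at once if the camera was moved more than 20 mm or lifted (distance of camera from where it was at the start of the episode above 0.02 m).
It fails at once if the clamp was moved more than 20 mm or lifted (distance of clamp from where it was at the start of the episode above 0.02 m).
It also fails if it takes over 48 s, if anything falls off the work surface, if the arm or the gripper's body presses on something with over 40 N, if the wrist force passes 120 N, or if a joint passes its speed limit or range.

ROBOT

A 6-joint arm with a two-finger parallel gripper is mounted at the origin on the work surface. World frame = base frame: x ahead of the robot, y to its left, z up, the work surface at z = 0. Lengths are in mm, angles in rad, forces in N, time in s.
With the tool pointing down it reaches from about 275 to 750 mm from the base axis. Payload 10.2 kg.
Tool frame: the origin (TCP) lies midway between the tips of the shut fingers; the grasp point (between the pads) lies 19 mm behind it (ctrl.tcp_to_grasp is the z of the grasp point in the tool frame, in mm); z points along the fingers, y is the direction in which the jaws open and shut (so a half turn about z gives the same grasp; the last joint's range is limited). The gripper opens to 85 mm and grips with 20 to 120 N. Pads are 22 mm wide; open, the fingers measure 114 mm over their backs; the gripper's body (76 mm by 85 mm) begins 54 mm behind the grasp point. The pads swing forward as they close: fully open they stand 13 mm farther back than shut.
Start: joints at [1.055, 0.313, 1.498, -0, 1.331, -0.223], TCP at [151.546, 502.658, 231.294] pointing down, gripper open.
Joint ranges: [-2.94, 2.94], [-0.97, 2.17], [0.19, 2.56], [-1.23, 4.37], [0.02, 3.11], [-2.88, 2.88]. Speed limits (rad/s): [2.39, 2.39, 3.01, 3.14, 3.14, 3.14].

INTERFACE

Orientations are given as a unit quaternion [w, x, y, z].
In Python, from rig import sensors, capture, order, ctrl gives the robot as it stands. The module is installed in compiled form; this text tells all that it offers.
- The arm moves only by the tool play_rows, never from a script. Its argument "deltas" is a list of rows, each a list of 7 numbers: the shift along the world's x, y, z in units of 40 mm (1.0 is 40 mm), then the turn, a rotation vector about the world's x, y, z in units of 6 degrees (1.0 is 6 degrees), then the opening, from -1 (shut) to 1 (fully open). A call has 1 to 8 rows; each row shifts and turns the commanded pose from where the row before left it; what a row does not reach is not made up. A row lasts 1/12 s, in which the tool goes at most 41.7 mm and 7.16 degrees, less where a joint would pass 70% of its speed; a pose out of reach is approached as far as the arm can. A call is refused whole if a number of a shift passes 1 or a number of a turn 1, either way. A call with a gripper value outside its range is refused whole. The fingers move at their own pace and stop on an object; "squeeze" is the grip in N (left out, the last holds). Time passes only in rows, so rows that do not move let the fingers close. It gives the time, the measured TCP pose, the force and the opening at its end, in the units of the state.
- sensors.sense(): the state, without advancing time (a new reading comes with each control period).
- capture(name): name is "side" or "top"; returns a dict with "pixels" (400x640x3 uint8, red, green, blue), "z_map" (400x640 float32, mm along the optical axis (not along the pixel's ray), 0 where there is no reading), "fx", "fy", "cx", "cy" (pixels), "eye" and "rotation" of the camera in the world. Camera axes: x right, y down, z forward; pixel columns grow to the right and rows downward; lengths in mm; the calibration is good to about 2 mm. A picture is of the moment at which its call begins.
- order.finish_job(): hands the job in, once; it reports no verdict.
The state is a dict: "time_s": time; "joints": joint angles; "dq": joint speeds; "tau": joint torques, N m; "eef_pos": TCP position; "ee_rot": TCP orientation; "force": force on the tool from outside, world axes, zero at the start; "wrist_torque": the same for the moment, N m; "grip_width": opening from 0.0 (shut) to 1.0 (fully open).
Only numpy, scipy, OpenCV 4.12 (cv2) and the standard library are available. Lean on these libraries where they do the work, as an engineer would, in place of code of your own. Each camera call takes 0.05 s, during which the arm holds its last target. There are 200 camera calls.

## Working session

There is one attempt and no reset: what is moved stays moved. The work goes in short steps, Python scripts to look and compute and a tool call to move; the robot and the scene stay as the last step left them, time stands still between calls to the robot, and variables do not carry over. Pictures are saved under pics/ and viewed, about 8 in all and at most 12, crops included, and the job is handed in when it is done.

Besides the shell and the picture viewer there is one more tool, called after ">>>" by a JSON object that holds its "method" and its "body". play_rows: Moves the arm, as the interface text tells. Its arguments: {"type":"object","properties":{"deltas":{"type":"array","items":{"type":"array","items":{"type":"number"}}},"squeeze":{"type":"number"}},"required":["deltas"]}

```bash
mkdir -p pics
cat > h.py <<'E'
import numpy as np, cv2
from rig import sensors, capture, order, ctrl
def snap(name,fn=None):
    c=capture(name)
    if fn: cv2.imwrite('pics/'+fn,c['pixels'][:,:,::-1])
    return c
def pts(c):
    v,u=np.mgrid[0:400,0:640]; z=c['z_map']
    p=np.stack([(u-c['cx'])/c['fx']*z,(v-c['cy'])/c['fy']*z,z],-1)
    return p@np.array(c['rotation']).T+np.array(c['eye'])
E
python3 - <<'E'
from h import *
for n in('top','side'):
    c=snap(n,n+'0.png');print(n,c['eye'],np.round(c['rotation'],3).tolist(),c['fx'])
print(sensors.sense(),ctrl.tcp_to_grasp)
E
```

```text
top [ 394.93833513   -1.2292249  1094.4551618 ] [0.061, -0.701, 0.708, -0.06] 458.68814377522085
side [ 491.004823   -756.4475532   599.26483738] [-0.496, 0.867, -0.05, 0.016] 449.47570768724256
{'time_s': 0.1, 'joints': array([ 1.05458586e+00,  3.13394943e-01,  1.49833976e+00, -7.08853101e-06,
        1.33099238e+00, -2.23454754e-01]), 'dq': array([-0.00156686, -0.00247308, -0.00142175,  0.00027302,  0.00062107,
        0.00017132]), 'tau': array([ 4.28517684e-03, -4.12903011e+01, -2.60140228e+01, -9.85821771e-05,
        3.05236477e-03,  2.11458490e-05]), 'eef_pos': array([151.44011549, 502.453689  , 230.79988057]), 'ee_rot': array([-2.01815208e-04,  1.45854833e-01,  9.89305840e-01, -5.30107765e-04]), 'force': array([0.02291679, 0.05238709, 0.18929263]), 'wrist_torque': array([-0.01124183, -0.01791211, -0.02497828]), 'grip_width': 0.9987802386822977} -18.700000000000003
```

View pics/top0.png

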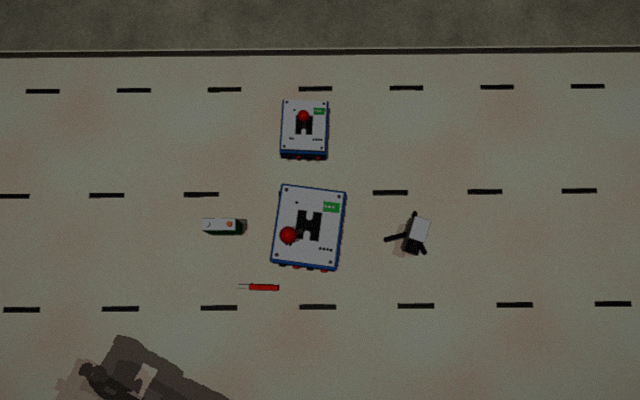

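View pics/side0.png

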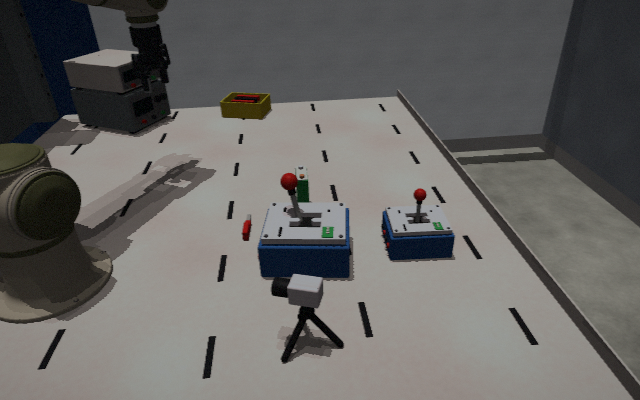

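The top view has the larger box at about (310,228), its knob left-rear at (289,235), and the green pad at forward right (331,207). The cell (222,226), clamp (262,287) and camera (412,235) stand around it. The box is turned slightly. I'll measure it now.

```bash
cat >> h.py <<'E'
def knob(c,roi=None):
    h=cv2.cvtColor(c['pixels'],cv2.COLOR_RGB2HSV);P=pts(c)
    m=((h[...,0]<8)|(h[...,0]>172))&(h[...,1]>150)&(h[...,2]>60)&(P[...,2]>125)&(P[...,2]<215)&(P[...,0]<580)&(P[...,0]>300)&(c['z_map']>0)
    q=P[m]
    A=np.c_[2*q,np.ones(len(q))];s=np.linalg.lstsq(A,(q**2).sum(1),rcond=None)[0]
    v,u=np.nonzero(m); ray=np.array([(u.mean()-c['cx'])/c['fx'],(v.mean()-c['cy'])/c['fy'],1])@np.array(c['rotation']).T
    d=np.median(c['z_map'][m]); 
    return m.sum(),s[:3],np.array(c['eye']),ray
def tri():
    a=knob(capture('top'));b=knob(capture('side'))
    M=np.zeros((3,3));r=np.zeros(3)
    for _,_,e,d in(a,b):
        d=d/np.linalg.norm(d);Q=np.eye(3)-np.outer(d,d);M+=Q;r+=Q@e
    return a[0],b[0],np.linalg.solve(M,r)
E
python3 - <<'E'
from h import *
c=snap('top');P=pts(c);h=cv2.cvtColor(c['pixels'],cv2.COLOR_RGB2HSV)
R=(P[...,0]<580)&(P[...,0]>300)&(abs(P[...,1])<150)
m=((P[...,2]>82)&(P[...,2]<100)&R).astype('uint8')
m[:,:262]=0;m[:,355:]=0
m=cv2.morphologyEx(m,cv2.MORPH_CLOSE,np.ones((15,15)))
n=cv2.findContours(m,0,2)[0];n=max(n,key=cv2.contourArea)
w=[]
def cast(u,v,z):
    d=np.array([(u-c['cx'])/c['fx'],(v-c['cy'])/c['fy'],1])@np.array(c['rotation']).T;e=np.array(c['eye']);return e+d*(z-e[2])/d[2]
r=cv2.minAreaRect(np.array([cast(u,v,92)[:2] for u,v in n[:,0]],'float32'));print('plate',r,np.median(P[...,2][m>0]))
g=(h[...,0]>45)&(h[...,0]<85)&(h[...,1]>120)&R&(abs(P[...,2]-92)<12);v,u=np.nonzero(g);print('green',cast(u.mean(),v.mean(),92),g.sum())
k=(h[...,2]<45)&R;k[:,:290]=0;k[:,325:]=0;k[:205]=0;k[243:]=0;v,u=np.nonzero(k);print('dark H',cast(u.mean(),v.mean(),92),k.sum())
for nm in('top','side'): print(knob(capture(nm))[:2])
K=tri();print(K)
ctr=np.array(r[0]);
for nm,(a,b,cc,d) in dict(cell=(195,250,215,240),cam=(380,435,205,260),clamp=(235,285,280,295)).items():
    q=P[cc:d,a:b].reshape(-1,3);q=q[q[:,2]>10];print(nm,q.min(0).round(),q.max(0).round())
E
```

```text
Traceback (most recent call last):
  File "h.py", line 10, in pts
    return p@np.array(c['rotation']).T+np.array(c['eye'])
           ~^~~~~~~~~~~~~~~~~~~~~~~~~~
ValueError: matmul: Input operand 1 has a mismatch in its core dimension 0, with gufunc signature (n?,k),(k,m?)->(n?,m?) (size 4 is different from 3)
```

```bash
sed -i "s/    c=capture(name)/    c=cap(name)/; s/capture('/cap('/g" h.py; sed -i '2a from scipy.spatial.transform import Rotation as Ro\ndef cap(n):\n    c=dict(capture(n)); c["rotation"]=Ro.from_quat(np.roll(c["rotation"],-1)).as_matrix(); return c' h.py
cat > m.py <<'E'
from h import *
c=snap('top');P=pts(c);h=cv2.cvtColor(c['pixels'],cv2.COLOR_RGB2HSV)
R=(P[...,0]<580)&(P[...,0]>300)&(abs(P[...,1])<150)
m=((P[...,2]>82)&(P[...,2]<100)&R).astype('uint8')
m[:,:262]=0;m[:,355:]=0
m=cv2.morphologyEx(m,cv2.MORPH_CLOSE,np.ones((15,15)))
n=cv2.findContours(m,0,2)[0];n=max(n,key=cv2.contourArea)
def cast(u,v,z):
    d=np.array([(u-c['cx'])/c['fx'],(v-c['cy'])/c['fy'],1])@np.array(c['rotation']).T;e=np.array(c['eye']);return e+d*(z-e[2])/d[2]
r=cv2.minAreaRect(np.array([cast(u,v,92)[:2] for u,v in n[:,0]],'float32'));print('plate',r,np.median(P[...,2][m>0]))
g=(h[...,0]>45)&(h[...,0]<85)&(h[...,1]>120)&R&(abs(P[...,2]-92)<12);v,u=np.nonzero(g);print('green',cast(u.mean(),v.mean(),92),g.sum())
k=(h[...,2]<45)&R;k[:,:290]=0;k[:,325:]=0;k[:205]=0;k[243:]=0;v,u=np.nonzero(k);print('dark H',cast(u.mean(),v.mean(),92),k.sum())
for nm in('top','side'): print(knob(cap(nm))[:2])
K=tri();print(K)
for nm,(a,b,cc,d) in dict(cell=(195,250,215,240),cam=(380,435,205,260),clamp=(235,285,280,295)).items():
    q=P[cc:d,a:b].reshape(-1,3);q=q[q[:,2]>10];print(nm,q.min(0).round(),q.max(0).round())
E
python3 m.py
```

```text
plate ((513.578369140625, 21.281517028808594), (135.8851776123047, 152.2027130126953), 81.7874526977539) 91.02741509060343
green [553.99729203 -25.83023524  92.        ] 133
dark H [519.58313783  19.85246361  92.        ] 546
(np.int64(176), array([491.05973279,  60.20250982, 165.1009038 ]))
(np.int64(143), array([492.7236946 ,  55.39718783, 162.79431725]))
(np.int64(178), np.int64(143), array([492.17526089,  60.40552606, 164.67298086]))
cell [395.  -1.  13.] [ 537.  253. 1094.]
cam [ 395. -254.   10.] [ 5.590e+02 -1.000e+00  1.094e+03]
clamp [379.  -1.  10.] [ 395.  189. 1094.]
```

```bash
cat > m2.py <<'E'
from m import *
print('---')
ok=c['z_map']>0
print('ztop rows',[round(float(P[v,330,2])) for v in range(180,275,6)])
b=(P[...,2]>60)&(P[...,2]<104)&ok; b[:,:262]=0;b[:,356:]=0;b[:176]=0;b[278:]=0
b=cv2.morphologyEx(b.astype('uint8'),cv2.MORPH_CLOSE,np.ones((17,17)))
n=max(cv2.findContours(b,0,2)[0],key=cv2.contourArea)
r=cv2.minAreaRect(np.array([cast(u,v,92)[:2] for u,v in n[:,0]],'float32'));print('plate',r)
for nm,(a,b_,cc,d) in dict(cell=(195,250,215,240),cam=(380,435,205,260),clamp=(235,285,280,295)).items():
    q=P[cc:d,a:b_][ok[cc:d,a:b_]];q=q[q[:,2]>12];print(nm,q.min(0).round(),q.max(0).round())
im=c['pixels'][170:285,255:365,::-1].copy();im=cv2.resize(im,None,fx=5,fy=5,interpolation=2)
cv2.polylines(im,[((n-[255,170])*5).astype(int)],1,(0,255,255),1)
cv2.imwrite('pics/crop1.png',cv2.convertScaleAbs(im,alpha=1.5))
E
python3 m2.py | sed -n '/---/,$p'
```

```text
---
ztop rows [-2, -2, 90, 88, 92, 93, 93, 91, 90, 94, 93, 89, 93, 90, 90, 69]
plate ((517.0164184570312, 20.07855987548828), (146.924560546875, 176.60646057128906), 81.72698974609375)
cell [509. 178.  12.] [538. 254. 109.]
cam [ 450. -254.   12.] [ 558. -161.  136.]
clamp [379.  93.  12.] [393. 184.  28.]
```

View pics/crop1.png

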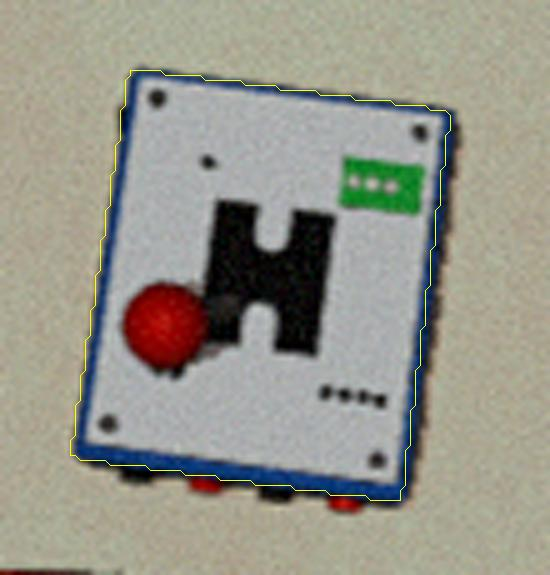

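```bash
cat > w.py <<'E'
from m2 import *
print('===')
o=cast(308.4,225.5,92);print('centre',o)
a=cast(255+157/5,170+97/5,92)+cast(255+420/5,170+132/5,92)-cast(255+108/5,170+423/5,92)-cast(255+377/5,170+460/5,92)
print('yaw',np.degrees(np.arctan2(a[1],a[0])))
E
python3 w.py | sed -n '/===/,$p'
```

```text
===
centre [518.73223874  17.97118958  92.        ]
yaw -8.36033349299933
```

>>> {"method": "play_rows", "body": {"deltas": [[0.466, -0.681, 0, 0, 0, 0.177, -1], [0.466, -0.681, 0, 0, 0, 0.177, -1], [0.466, -0.681, 0, 0, 0, 0.177, -1], [0.466, -0.681, 0, 0, 0, 0.177, -1], [0.466, -0.681, 0, 0, 0, 0.177, -1], [0.466, -0.681, 0, 0, 0, 0.177, -1], [0.466, -0.681, 0, 0, 0, 0.177, -1], [0.466, -0.681, 0, 0, 0, 0.177, -1]]}}

```text
time_s: 1.57
eef_pos: [301.2, 283.3, 231.5]
ee_rot: [0.0, 0.072, 0.997, 0.0]
force: [1.4, 0.3, -0.3]
grip_width: -0.004
```

>>> {"method": "play_rows", "body": {"deltas": [[0.454, -0.68, 0, 0, 0, 0, -1], [0.454, -0.68, 0, 0, 0, 0, -1], [0.454, -0.68, 0, 0, 0, 0, -1], [0.454, -0.68, 0, 0, 0, 0, -1], [0.454, -0.68, 0, 0, 0, 0, -1], [0.454, -0.68, 0, 0, 0, 0, -1], [0.454, -0.68, 0, 0, 0, 0, -1], [0.454, -0.68, 0, 0, 0, 0, -1]]}}

```text
time_s: 2.23
eef_pos: [446.6, 65.6, 231.4]
ee_rot: [0.0, 0.072, 0.997, 0.0]
force: [0.0, -0.1, 0.2]
grip_width: 0.001
```

>>> {"method": "play_rows", "body": {"deltas": [[0, 0, -0.4, 0, 0, 0, -1], [0, 0, -0.4, 0, 0, 0, -1], [0, 0, -0.4, 0, 0, 0, -1], [0, 0, -0.4, 0, 0, 0, -1], [0, 0, -0.4, 0, 0, 0, -1], [0, 0, 0, 0, 0, 0, -1]]}}

```text
time_s: 2.73
eef_pos: [444.6, 67.2, 148.9]
ee_rot: [-0.002, 0.072, 0.997, 0.0]
force: [-0.8, 1.0, -1.0]
grip_width: 0.001
```

```bash
cat > k.py <<'E'
from h import *
import sys
s=sensors.sense();o=np.array([518.5,19]);B=np.array([[.9895,-.1444],[.1444,.9895]])
print('t',s['time_s'],'tcp',s['eef_pos'].round(1),'box',(B@(s['eef_pos'][:2]-o)).round(1),'F',s['force'].round(1))
for n in('top','side'):
    a=knob(cap(n));print(n,a[0],a[1].round(1))
t=tri();k=t[2];b=B@(k[:2]-o);print(t[0],t[1],'knob',k.round(1),'box',b.round(1),'stick',np.arcsin(b[0]/150),'cross',-np.arctan2(b[1],k[2]-20))
if len(sys.argv)>1: 
    for n in('top','side'): snap(n,n+sys.argv[1]+'.png')
E
python3 k.py A
```

```text
t 2.7333 tcp [444.6  67.2 148.9] box [-80.1  37. ] F [-0.8  1.  -1. ]
top 0 [0. 0. 0.]
side 97 [494.2  54.2 165.5]
0 97 knob [nan nan nan] box [nan nan] stick nan cross nanh.py:19: RuntimeWarning: Mean of empty slice.
  v,u=np.nonzero(m); ray=np.array([(u.mean()-c['cx'])/c['fx'],(v.mean()-c['cy'])/c['fy'],1])@np.array(c['rotation']).T
  ret = ret.dtype.type(ret / rcount)
  return _methods._mean(a, axis=axis, dtype=dtype,
  ret = ret.dtype.type(ret / rcount)
```

View pics/sideA.png

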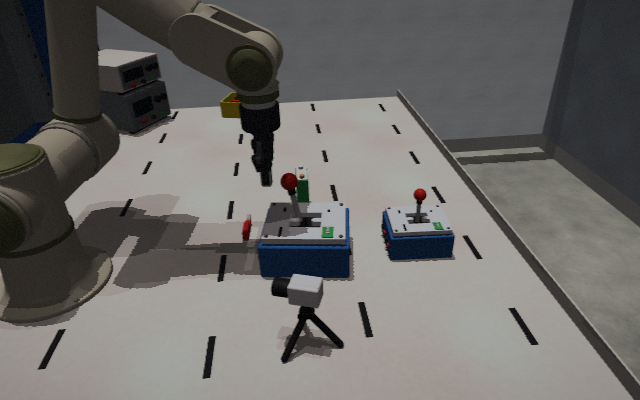

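The fingertips at (265,180) are just behind the knob at (288,181), at the same height. I'll push forward slowly.

>>> {"method": "play_rows", "body": {"deltas": [[0.148, -0.022, 0, 0, 0, 0, -1], [0.148, -0.022, 0, 0, 0, 0, -1], [0.148, -0.022, 0, 0, 0, 0, -1], [0.148, -0.022, 0, 0, 0, 0, -1], [0.148, -0.022, 0, 0, 0, 0, -1], [0.148, -0.022, 0, 0, 0, 0, -1], [0.148, -0.022, 0, 0, 0, 0, -1], [0, 0, 0, 0, 0, 0, -1]]}}

```text
time_s: 3.7
eef_pos: [488.4, 60.8, 151.2]
ee_rot: [0.0, 0.072, 0.997, 0.0]
force: [-0.3, 0.5, 0.1]
grip_width: -0.0
```

```bash
python3 k.py B 2>/dev/null
```

```text
t 3.7 tcp [488.4  60.8 151.2] box [-35.8  37. ] F [-0.3  0.5  0.1]
top 0 [0. 0. 0.]
side 2 [ 407.  -194.8 -288.7]
0 2 knob [nan nan nan] box [nan nan] stick nan cross nan
```

Run:
```python
import cv2,numpy as np
a=cv2.imread('pics/sideB.png')[130:290,220:380];b=cv2.imread('pics/topB.png')[150:310,240:400]
cv2.imwrite('pics/B.png',cv2.convertScaleAbs(cv2.resize(np.hstack([a,b]),None,fx=2.5,fy=2.5),alpha=2))
```

```text
(no output)
```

View pics/B.png

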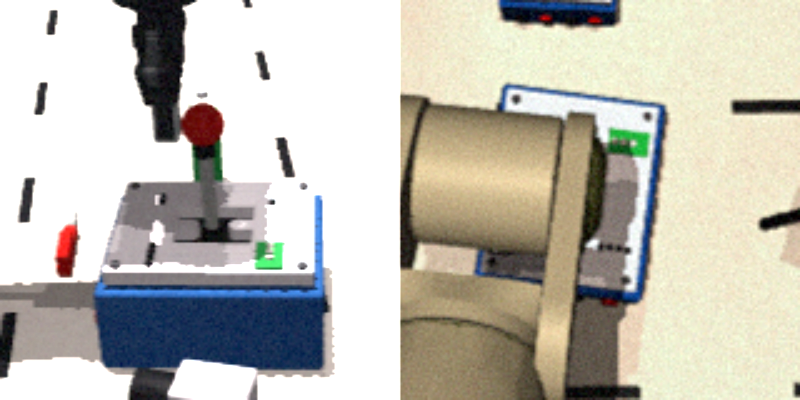

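The knob is pushed and in the arm's shadow at side pixel ~(301,180), with the stem near upright. I'll lower the brightness threshold and solve both angles from the side view.

```bash
cat > k2.py <<'E'
from h import *
from scipy.optimize import fsolve
import sys
s=sensors.sense();o=np.array([518.5,19]);B=np.array([[.9895,-.1444],[.1444,.9895]])
print('t',s['time_s'],'tcp',s['eef_pos'].round(1),'box',(B@(s['eef_pos'][:2]-o)).round(1),'F',s['force'].round(1))
c=snap('side','side%s.png'%sys.argv[1])
h=cv2.cvtColor(c['pixels'],cv2.COLOR_RGB2HSV)
m=((h[...,0]<8)|(h[...,0]>172))&(h[...,1]>140)&(h[...,2]>25);m[:,:265]=0;m[:,370:]=0;m[:150]=0;m[235:]=0
n,l,st,ce=cv2.connectedComponentsWithStats(m.astype('uint8'));i=1+np.argmax(st[1:,4]);print('blob',st[i],ce[i].round(1))
u,v=ce[i]
def f(q):
    s,x=q;b=[150*np.sin(s),-150*np.cos(s)*np.sin(x)];w=np.r_[B.T@b+o,20+150*np.cos(s)*np.cos(x)]
    p=(w-c['eye'])@c['rotation'];return [c['fx']*p[0]/p[2]+c['cx']-u,c['fy']*p[1]/p[2]+c['cy']-v]
q=fsolve(f,[0,float(sys.argv[2])]);print('stick %.3f cross %.3f'%tuple(q),'box knob',150*np.sin(q[0]),-150*np.cos(q[0])*np.sin(q[1]))
E
python3 k2.py C -0.25
```

```text
t 4.0 tcp [487.3  61.  151.3] box [-36.9  37. ] F [ 0.3 -0.4  0.5]
blob [292 172  17  17 213] [300.5 179.5]
stick -0.036 cross -0.193 box knob -5.472783427914106 28.818366516228608
```

>>> {"method": "play_rows", "body": {"deltas": [[0.111, -0.016, 0, 0, 0, 0, -1], [0, 0, 0, 0, 0, 0, -1], [-0.495, 0.072, 0, 0, 0, 0, -1], [0.087, 0.594, 0, 0, 0, 0, -1], [0.087, 0.594, 0, 0, 0, 0, -1], [0.655, -0.096, 0, 0, 0, 0, -1], [0.655, -0.096, 0, 0, 0, 0, -1], [0, 0, 0, 0, 0, 0, -1]]}}

```text
time_s: 4.72
eef_pos: [534.7, 102.5, 151.2]
ee_rot: [0.001, 0.072, 0.997, -0.0]
force: [-0.0, -0.1, 0.4]
grip_width: -0.001
```

```bash
python3 k2.py D -0.25
```

```text
t 4.7167 tcp [534.7 102.5 151.2] box [ 4. 85.] F [-0.  -0.1  0.4]
blob [295 171  16  18 220] [302.4 179.3]
stick -0.011 cross -0.203 box knob -1.6939965179834857 30.278745243143334
```

>>> {"method": "play_rows", "body": {"deltas": [[-0.12, -0.185, 0, 0, 0, 0, -1], [-0.029, -0.198, 0, 0, 0, 0, -1], [-0.029, -0.198, 0, 0, 0, 0, -1], [-0.029, -0.198, 0, 0, 0, 0, -1], [-0.029, -0.198, 0, 0, 0, 0, -1], [-0.029, -0.198, 0, 0, 0, 0, -1], [0, 0, 0, 0, 0, 0, -1]]}}

```text
time_s: 5.35
eef_pos: [520.6, 54.4, 151.3]
ee_rot: [-0.0, 0.073, 0.997, -0.0]
force: [0.1, 0.0, 0.5]
grip_width: 0.0
```

```bash
python3 k2.py E -0.1
```

```text
t 5.35 tcp [520.6  54.4 151.3] box [-3.1 35.3] F [0.1 0.  0.5]
blob [293 177  17  18 237] [301.  185.4]
stick -0.012 cross 0.005 box knob -1.8032474755121475 -0.6941287546362714
```

>>> {"method": "play_rows", "body": {"deltas": [[-0.018, -0.124, 0, 0, 0, 0, -1], [-0.018, -0.124, 0, 0, 0, 0, -1], [-0.018, -0.124, 0, 0, 0, 0, -1], [-0.018, -0.124, 0, 0, 0, 0, -1], [-0.018, -0.124, 0, 0, 0, 0, -1], [-0.018, -0.124, 0, 0, 0, 0, -1], [0, 0, 0, 0, 0, 0, -1]]}}

```text
time_s: 5.98
eef_pos: [516.3, 25.3, 151.2]
ee_rot: [-0.0, 0.073, 0.997, -0.0]
force: [0.4, -0.3, 0.4]
grip_width: 0.0
```

```bash
python3 k2.py F 0.2
```

```text
t 5.9833 tcp [516.3  25.3 151.2] box [-3.1  5.9] F [ 0.4 -0.3  0.4]
blob [292 185  17  19 244] [299.8 193.7]
stick -0.012 cross 0.192 box knob -1.8042600735925718 -28.5674319644563
```

>>> {"method": "play_rows", "body": {"deltas": [[-0.009, -0.062, 0, 0, 0, 0, -1], [-0.009, -0.062, 0, 0, 0, 0, -1], [0, 0, 0, 0, 0, 0, -1]]}}

```text
time_s: 6.28
eef_pos: [515.6, 21.1, 151.1]
ee_rot: [-0.0, 0.072, 0.997, -0.0]
force: [0.3, 0.2, 0.6]
grip_width: 0.005
```

>>> {"method": "play_rows", "body": {"deltas": [[-0.004, -0.03, 0, 0, 0, 0, -1], [-0.004, -0.03, 0, 0, 0, 0, -1], [0, 0, 0, 0, 0, 0, -1]]}}

```text
time_s: 6.53
eef_pos: [515.4, 18.9, 151.2]
ee_rot: [-0.0, 0.072, 0.997, 0.0]
force: [0.9, 0.7, -0.7]
grip_width: 0.002
```

```bash
python3 k2.py G 0.2
```

```text
t 6.5333 tcp [515.4  18.9 151.2] box [-3.1 -0.6] F [ 0.9  0.7 -0.7]
blob [291 187  18  19 250] [299.4 195.8]
stick -0.015 cross 0.231 box knob -2.2128056673016783 -34.383590059038006
```

>>> {"method": "play_rows", "body": {"deltas": [[-0.004, -0.03, 0, 0, 0, 0, -1], [-0.004, -0.03, 0, 0, 0, 0, -1], [0, 0, 0, 0, 0, 0, -1]]}}

```text
time_s: 6.83
eef_pos: [515.1, 16.4, 151.3]
ee_rot: [-0.0, 0.072, 0.997, -0.0]
force: [0.2, 1.1, -0.7]
grip_width: 0.0
```

>>> {"method": "play_rows", "body": {"deltas": [[-0.004, -0.03, 0, 0, 0, 0, -1], [0, 0, 0, 0, 0, 0, -1]]}}

```text
time_s: 7.0
eef_pos: [514.9, 15.2, 151.3]
ee_rot: [-0.0, 0.072, 0.997, -0.0]
force: [-0.1, 0.6, -0.8]
grip_width: 0.0
```

```bash
python3 k2.py H 0.2
```

```text
t 7.0 tcp [514.9  15.2 151.3] box [-3.  -4.3] F [-0.1  0.6 -0.8]
blob [291 188  18  19 251] [299.3 197.1]
stick -0.013 cross 0.255 box knob -2.009127010713333 -37.88158094671236
```

>>> {"method": "play_rows", "body": {"deltas": [[0.05, 0.346, 0, 0, 0, 0, -1], [-0.705, 0.103, 0, 0, 0, 0, -1], [-0.705, 0.103, 0, 0, 0, 0, -1], [-0.084, -0.578, 0, 0, 0, 0, -1], [-0.084, -0.578, 0, 0, 0, 0, -1], [0, 0, 0, 0, 0, 0, -1]]}}

```text
time_s: 7.55
eef_pos: [453.6, -11.4, 151.7]
ee_rot: [0.0, 0.073, 0.997, -0.001]
force: [-0.1, 0.2, 0.4]
grip_width: 0.002
```

```bash
python3 k2.py I 0.2
```

```text
t 7.55 tcp [453.6 -11.4 151.7] box [-59.8 -39.4] F [-0.1  0.2  0.4]
blob [291 188  18  19 251] [299.4 197.2]
stick -0.012 cross 0.257 box knob -1.8531524230070198 -38.13117963103957
```

View pics/sideI.png

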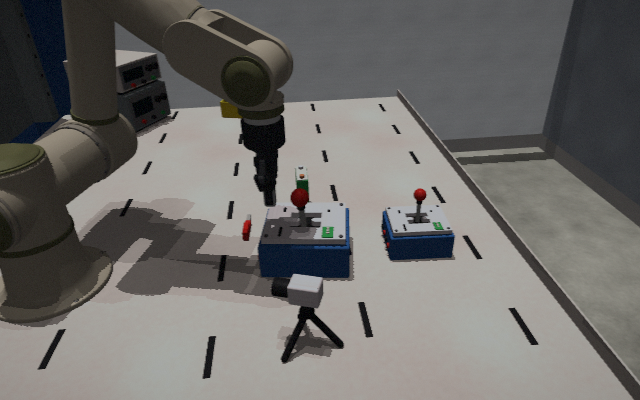

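The fingertips at (270,200) are behind the knob at (299,197), which is now in the right-hand lane. I'll push forward.

>>> {"method": "play_rows", "body": {"deltas": [[0.198, -0.029, -0.05, 0, 0, 0, -1], [0.198, -0.029, -0.05, 0, 0, 0, -1], [0.198, -0.029, 0, 0, 0, 0, -1], [0.198, -0.029, 0, 0, 0, 0, -1], [0.198, -0.029, 0, 0, 0, 0, -1], [0.198, -0.029, 0, 0, 0, 0, -1], [0.198, -0.029, 0, 0, 0, 0, -1], [0, 0, 0, 0, 0, 0, -1]]}}

```text
time_s: 8.27
eef_pos: [510.6, -17.1, 147.1]
ee_rot: [0.0, 0.072, 0.997, 0.0]
force: [-0.8, -0.7, 0.0]
grip_width: 0.001
```

```bash
python3 k2.py J 0.2
```

```text
t 8.2667 tcp [510.6 -17.1 147.1] box [ -2.6 -36.8] F [-0.8 -0.7  0. ]
blob [306 189  18  19 254] [314.8 198.2]
stick 0.183 cross 0.257 box knob 27.28703625253483 -37.434425656560805
```

>>> {"method": "play_rows", "body": {"deltas": [[0.099, -0.014, 0, 0, 0, 0, -1], [0.099, -0.014, 0, 0, 0, 0, -1], [0.099, -0.014, 0, 0, 0, 0, -1], [0, 0, 0, 0, 0, 0, -1]]}}

```text
time_s: 8.65
eef_pos: [521.6, -18.8, 147.2]
ee_rot: [0.0, 0.072, 0.997, -0.0]
force: [-1.2, 0.3, -1.3]
grip_width: -0.002
```

```bash
python3 k2.py K 0.2
```

```text
t 8.65 tcp [521.6 -18.8 147.2] box [  8.5 -36.9] F [-1.2  0.3 -1.3]
blob [312 190  18  19 253] [320.4 198.9]
stick 0.256 cross 0.254 box knob 38.003029919941234 -36.4808149226077
```

>>> {"method": "play_rows", "body": {"deltas": [[0.03, -0.004, 0, 0, 0, 0, -1], [0.03, -0.004, 0, 0, 0, 0, -1], [0.03, -0.004, 0, 0, 0, 0, -1], [0, 0, 0, 0, 0, 0, -1]]}}

```text
time_s: 9.03
eef_pos: [524.8, -19.1, 147.3]
ee_rot: [-0.0, 0.072, 0.997, 0.0]
force: [-1.0, 0.3, -0.5]
grip_width: -0.0
```

>>> {"method": "play_rows", "body": {"deltas": [[0.025, -0.004, 0, 0, 0, 0, -1], [0, 0, 0, 0, 0, 0, -1]]}}

```text
time_s: 9.2
eef_pos: [525.8, -19.3, 147.3]
ee_rot: [0.0, 0.072, 0.997, 0.0]
force: [-1.3, 0.6, -1.0]
grip_width: -0.003
```

```bash
python3 k2.py L 0.2
```

```text
t 9.2 tcp [525.8 -19.3 147.3] box [ 12.8 -36.8] F [-1.3  0.6 -1. ]
blob [314 191  18  18 247] [322.6 199.3]
stick 0.284 cross 0.254 box knob 42.025362023144325 -36.11676124835643
```

>>> {"method": "play_rows", "body": {"deltas": [[0.02, -0.003, 0, 0, 0, 0, -1], [0, 0, 0, 0, 0, 0, -1]]}}

```text
time_s: 9.42
eef_pos: [526.6, -19.4, 147.3]
ee_rot: [0.0, 0.072, 0.997, 0.0]
force: [-2.1, 1.7, -2.1]
grip_width: -0.001
```

>>> {"method": "play_rows", "body": {"deltas": [[0.02, -0.003, 0, 0, 0, 0, -1], [0, 0, 0, 0, 0, 0, -1]]}}

```text
time_s: 9.58
eef_pos: [527.4, -19.5, 147.3]
ee_rot: [0.0, 0.072, 0.997, 0.0]
force: [-0.7, 0.6, -0.7]
grip_width: -0.002
```

```bash
python3 k2.py M 0.2
```

```text
t 9.5833 tcp [527.4 -19.5 147.3] box [ 14.4 -36.8] F [-0.7  0.6 -0.7]
blob [315 191  18  18 252] [323.4 199.4]
stick 0.295 cross 0.252 box knob 43.64312022409144 -35.844556218566815
```

>>> {"method": "play_rows", "body": {"deltas": [[0.02, -0.003, 0, 0, 0, 0, -1], [0, 0, 0, 0, 0, 0, -1]]}}

```text
time_s: 9.8
eef_pos: [528.2, -19.6, 147.3]
ee_rot: [0.0, 0.072, 0.997, 0.0]
force: [-2.3, 0.5, -1.2]
grip_width: 0.001
```

>>> {"method": "play_rows", "body": {"deltas": [[0.012, -0.002, 0, 0, 0, 0, -1], [0, 0, 0, 0, 0, 0, -1]]}}

```text
time_s: 9.97
eef_pos: [528.7, -19.7, 147.3]
ee_rot: [0.0, 0.072, 0.997, 0.0]
force: [-1.7, 0.8, -0.4]
grip_width: -0.0
```

```bash
python3 k2.py N 0.2
```

```text
t 9.9667 tcp [528.7 -19.7 147.3] box [ 15.7 -36.8] F [-1.7  0.8 -0.4]
blob [316 191  18  18 252] [324.3 199.5]
stick 0.306 cross 0.251 box knob 45.256377833350975 -35.45172370060259
```

The estimate is at the end stop. I'll back away, rise, and check with both cameras.

>>> {"method": "play_rows", "body": {"deltas": [[-0.3, 0.044, 0, 0, 0, 0, -1], [-0.9, 0.131, 0, 0, 0, 0, -1], [0, 0, 0.9, 0, 0, 0, -1], [0, 0, 0.9, 0, 0, 0, -1], [0, 0, 0.5, 0, 0, 0, -1], [-0.5, 0.8, 0, 0, 0, 0, -1], [-0.5, 0.8, 0, 0, 0, 0, -1], [-0.5, 0.8, 0, 0, 0, 0, -1]]}}

```text
time_s: 10.68
eef_pos: [420.1, 84.0, 239.8]
ee_rot: [0.001, 0.073, 0.997, 0.0]
force: [0.9, 1.3, -0.6]
grip_width: -0.001
```

>>> {"method": "play_rows", "body": {"deltas": [[-0.5, 0.8, 0, 0, 0, 0, -1], [-0.5, 0.8, 0, 0, 0, 0, -1], [-0.5, 0.8, 0, 0, 0, 0, -1], [-0.5, 0.8, 0, 0, 0, 0, -1], [-0.5, 0.8, 0, 0, 0, 0, -1], [0, 0, 0, 0, 0, 0, -1]]}}

```text
time_s: 11.18
eef_pos: [317.7, 247.3, 239.9]
ee_rot: [0.0, 0.069, 0.998, 0.001]
force: [1.1, -0.6, -0.1]
grip_width: -0.0
```

```bash
python3 k2.py Z 0.2;python3 k.py Y; python3 m2.py | tail -3
python3 - <<'E'
import cv2,numpy as np
a=cv2.imread('pics/sideY.png')[100:370,190:460];b=cv2.imread('pics/topY.png')[100:370,180:450]
cv2.imwrite('pics/Y.png',cv2.convertScaleAbs(cv2.resize(np.hstack([a,b]),(800,400)),alpha=1.6))
E
```

```text
t 11.1833 tcp [317.7 247.3 239.9] box [-231.7  196.9] F [ 1.1 -0.6 -0.1]
blob [316 191  18  18 257] [324.4 199.3]
stick 0.308 cross 0.246 box knob 45.41653398012663 -34.835443305963274
t 11.2333 tcp [319.3 245.4 239.8] box [-229.8  195.3] F [ 0.4  0.3 -1.3]
top 176 [555.7 -19.9 163.1]
side 170 [557.3 -24.  160.6]
181 170 knob [557.2 -20.4 162.9] box [ 44.  -33.3] stick 0.2978748836892329 cross 0.22927100355582242
cell [509. 178.  13.] [538. 253. 108.]
cam [ 450. -254.   13.] [ 556. -161.  136.]
clamp [379.  92.  12.] [393. 186.  26.]
```

View pics/Y.png

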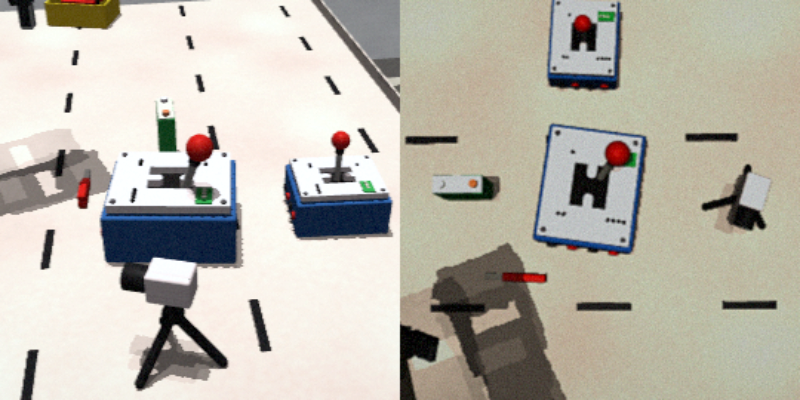

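The knob sits forward right over the green pad, and the bystanders are unmoved.

```bash
python3 -c "
from rig import order;print(order.finish_job())"
```

```text
the job is handed in; nothing more can be done
None
```

The lever is in slot 3, the forward end of the right-hand lane, and I've handed the job in; no verdict was reported. I pushed only the knob, with the outside of the shut fingers: forward to the cross slot, across to the right, then fully forward. After that I backed away, and it was all done in about 11 s.

**Lever position:** two-camera triangulation put stick at about 0.298 and cross at about 0.229 rad. The side view alone gave 0.308 and 0.246. They differ by about 0.01–0.02 rad, but both are above the 0.26 and 0.18 limits. The side-view stick of 0.308 is slightly past the 0.30 stop, which is measuring error.

**Forces:** every reading at the end of a move was 3 N or less. I never felt a clear rise at the forward stop, so "fully forward" rests on the camera angles.

**Bystanders and clearance:** the cell, camera and clamp measured within about 2 mm of where they started. The arm ended well clear of everything.

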